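Put the bench things away into their trays

TASK

Clear the grey bench mat by sorting what stands on it: the two blue-capped bottles go into the blue tray and the two amber bottles with orange caps into the yellow tray, one standing upright in each bay, and the aluminium heating block goes flat into the red tray. Do not tip any bottle over on the way, and leave the tube rack and the tip box where they are.

Things in the scene. Friction and masses are not known exactly. Their poses are not given: they have to be found in the camera images.
- tray_blue: Fixed, low open blue plastic tray, walls and floor 4 mm thick, rim 18 mm above the bench, inner floor 4 mm above it. Origin: centre of the underside; z up. 72 mm (x) by 148 mm (y); a cross wall makes two bays, each 64 (x) by 68 mm (y) inside, centred at own x = 0, y = -36 and +36 mm. For the two blue-capped bottles, one per bay, either way round.
- tray_yellow: Fixed, low open yellow plastic tray, walls and floor 4 mm thick, rim 18 mm above the bench, inner floor 4 mm above it. Origin: centre of the underside; z up. 72 mm (x) by 148 mm (y); a cross wall makes two bays, each 64 (x) by 68 mm (y) inside, centred at own x = 0, y = -36 and +36 mm. For the two amber bottles, one per bay, either way round.
- tray_red: Fixed, low open red plastic tray, walls and floor 4 mm thick, rim 18 mm above the bench, inner floor 4 mm above it. Origin: centre of the underside; z up. One bay: 96 mm (x) by 76 mm (y), inside 88 by 68 mm. For the aluminium block, lengthwise along the tray's x.
- buffer_a: One of two alike buffer bottles: white body, blue cap. Upright and round: straight body 40 mm in diameter to 60 mm up, shoulder, screw cap 30 mm in diameter, top at 90 mm; about 90 g. Starts on a grey mat 3 mm thick. Origin: centre of the underside; z up. Grip the straight body about 48 mm above the underside, from any side.
- buffer_b: One of two alike buffer bottles: white body, blue cap. Upright and round: straight body 40 mm in diameter to 60 mm up, shoulder, screw cap 30 mm in diameter, top at 90 mm; about 90 g. Starts on a grey mat 3 mm thick. Origin: centre of the underside; z up. Grip the straight body about 48 mm above the underside, from any side.
- amber_a: One of two alike amber bottles: brown glass body, orange cap. Upright and round: straight body 40 mm in diameter to 60 mm up, shoulder, screw cap 30 mm in diameter, top at 90 mm; about 90 g. Starts on a grey mat 3 mm thick. Origin: centre of the underside; z up. Grip the straight body about 48 mm above the underside, from any side.
- amber_b: One of two alike amber bottles: brown glass body, orange cap. Upright and round: straight body 40 mm in diameter to 60 mm up, shoulder, screw cap 30 mm in diameter, top at 90 mm; about 90 g. Starts on a grey mat 3 mm thick. Origin: centre of the underside; z up. Grip the straight body about 48 mm above the underside, from any side.
- heat_block: Aluminium heating block, 64 mm (own x) by 44 mm (own y) by 45 mm high, dark wells on top, about 300 g. Starts on the grey mat, 3 mm thick. Origin: centre of the underside; z up. Grip across the 44 mm (own y) about 36 mm above the underside, so that the fingertips stay above the tray's walls.
- tube_rack: Bystander, loose, leave it alone: teal microtube rack, 70 mm (own x) by 125 mm (own y), 53 mm high with its tubes. Origin: centre of the underside.
- tip_box: Bystander, loose, leave it alone: dark blue pipette-tip box with a pale lid, 80 mm (own x) by 120 mm (own y), 65 mm high. Origin: centre of the underside.

How it is judged (in metres and radians):
At the end, for the whole second after the job is handed in: One bottle of the right kind per bay (within 17 mm of its centre along tray x, 18 mm along y), block in the red tray (24 mm, 18 mm); all on the tray floor (under 9 mm above tray origin), within 0.12 rad of upright, at rest; rack and tip box within 25 mm of their starts (((x of buffer_a in the frame of tray_blue between -0.017 and 0.017 m and y of buffer_a in the frame of tray_blue between 0.018 and 0.054 m and x of buffer_b in the frame of tray_blue between -0.017 and 0.017 m and y of buffer_b in the frame of tray_blue between -0.054 and -0.018 m) or (x of buffer_a in the frame of tray_blue between -0.017 and 0.017 m and y of buffer_a in the frame of tray_blue between -0.054 and -0.018 m and x of buffer_b in the frame of tray_blue between -0.017 and 0.017 m and y of buffer_b in the frame of tray_blue between 0.018 and 0.054 m)) and z of buffer_a in the frame of tray_blue between 0 and 0.009 m and angle between each of buffer_a, buffer_b, amber_a, amber_b, heat_block's own z axis and vertical below 0.12 rad and linear speed of each of buffer_a, buffer_b, amber_a, amber_b, heat_block below 0.02 m/s and angular speed of each of buffer_a, buffer_b, amber_a, amber_b, heat_block below 0.2 rad/s and z of buffer_b in the frame of tray_blue between 0 and 0.009 m and ((x of amber_a in the frame of tray_yellow between -0.017 and 0.017 m and y of amber_a in the frame of tray_yellow between 0.018 and 0.054 m and x of amber_b in the frame of tray_yellow between -0.017 and 0.017 m and y of amber_b in the frame of tray_yellow between -0.054 and -0.018 m) or (x of amber_a in the frame of tray_yellow between -0.017 and 0.017 m and y of amber_a in the frame of tray_yellow between -0.054 and -0.018 m and x of amber_b in the frame of tray_yellow between -0.017 and 0.017 m and y of amber_b in the frame of tray_yellow between 0.018 and 0.054 m)) and z of amber_a in the frame of tray_yellow between 0 and 0.009 m and z of amber_b in the frame of tray_yellow between 0 and 0.009 m and x of heat_block in the frame of tray_red between -0.024 and 0.024 m and y of heat_block in the frame of tray_red between -0.018 and 0.018 m and z of heat_block in the frame of tray_red between 0 and 0.009 m and distance of each of tube_rack, tip_box from where it was at the start of the episode below 0.025 m); the robot touches nothing.
It fails at once if a bottle is tipped over (more than 0.8 rad from upright) (angle between any of buffer_a, buffer_b, amber_a, amber_b's own z axis and vertical above 0.8 rad).
It fails at once if the tube rack or the tip box is shoved more than 25 mm (distance of any of tube_rack, tip_box from where it was at the start of the episode above 0.025 m).
It also fails if it takes over 112 s, if anything falls off the work surface, if the arm or the gripper's body presses on something with over 40 N, if the wrist force passes 120 N, or if a joint passes its speed limit or range.

ROBOT

A 6-joint arm with a two-finger parallel gripper is mounted at the origin on the work surface. World frame = base frame: x ahead of the robot, y to its left, z up, the work surface at z = 0. Lengths are in mm, angles in rad, forces in N, time in s.
With the tool pointing down it reaches from about 300 to 775 mm from the base axis. Payload 14.6 kg.
Tool frame: the origin (TCP) lies between the finger pads; the fingertips stand 11 mm ahead of it and the grasp point (between the pads) lies 8 mm behind it; z points along the fingers, y is the line along which they close (so a half turn about z gives the same grasp; the last joint's range is limited). The gripper opens to 94 mm and grips with 3 to 60 N. Pads are 16 mm wide; open, the fingers measure 119 mm over their backs; the gripper's body (75 mm by 177 mm) begins 78 mm behind the grasp point.
Start: joints at [1.147, 0.3, 1.521, -0, 1.321, -0.067], TCP at [192.1, 515.351, 216.446] pointing down, gripper open.
Joint ranges: [-3.03, 3.03], [-0.79, 2.21], [0.23, 2.52], [-1.04, 4.18], [0, 3.07], [-2.55, 2.55]. Speed limits (rad/s): [2.22, 2.22, 2.57, 3.14, 3.14, 3.14].

INTERFACE

Orientations are given as [roll, pitch, yaw] about the fixed x, y, z axes, in that order (R = Rz(yaw) Ry(pitch) Rx(roll)).
In Python, from cell import manip gives the robot as it stands. The module is installed in compiled form; this text tells all that it offers.
- The arm moves only by the tool arm_command, never from a script. Its argument "rows" is one flat list of numbers, 5 for each row, row after row: the shift along the world's x, y, z in mm, then the turn about the world's z in degrees, then the finger opening in mm, from 0 to 94. In form: [dx, dy, dz, twist, jaw, dx, dy, dz, twist, jaw, ...]. A call has 1 to 5 rows; each row shifts and turns the commanded pose from where the row before left it; what a row does not reach is not made up. A row lasts 1/8 s, in which the tool goes at most 62.5 mm and 10.7 degrees, less where a joint would pass 70% of its speed; a pose out of reach is approached as far as the arm can. A call is refused whole if a number of a shift passes 62.5 or a number of a turn 10.7, either way. A call with a gripper value outside its range is refused whole. The fingers move at their own pace and stop on an object; "newtons" is the grip in N (left out, the last holds). Time passes only in rows, so rows that do not move let the fingers close. It gives the time, the measured TCP pose, the force and the opening at its end, in the units of the state.
- manip.read_state(): the state, without advancing time (a new reading comes with each control period).
- manip.camera(name): name is "side" or "top" or "wrist"; returns a dict with "image" (420x560x3 uint8, blue, green, red), "z_map" (420x560 float32, mm along the optical axis (not along the pixel's ray), 0 where there is no reading), "fx", "fy", "cx", "cy" (pixels), "D" ([k1, k2, p1, p2, k3] as OpenCV has them; the pictures are not rectified), "pose" (4x4, takes a point from camera to world coordinates). Camera axes: x right, y down, z forward; pixel columns grow to the right and rows downward; lengths in mm; the calibration is good to about 2 mm. A picture is of the moment at which its call begins.
- manip.sign_off(): hands the job in, once; it reports no verdict.
The state is a dict: "clock": time; "joints": joint angles; "qd": joint speeds; "effort": joint torques, N m; "eef_pos": TCP position; "eef_rot": TCP orientation; "wrist_force": force on the tool from outside, world axes, zero at the start; "moment": the same for the moment, N m; "finger_gap": finger opening in mm.
Only numpy, scipy, OpenCV 4.12 (cv2) and the standard library are available. Lean on these libraries where they do the work, as an engineer would, in place of code of your own. Each camera call takes 0.05 s, during which the arm holds its last target. There are 200 camera calls.

## Working session

There is one attempt and no reset: what is moved stays moved. The work goes in short steps, Python scripts to look and compute and a tool call to move; the robot and the scene stay as the last step left them, time stands still between calls to the robot, and variables do not carry over. Pictures are saved under pics/ and viewed, on a budget of 14 in all, crops included, one or two more only if the job needs it, and the job is handed in when it is done.

Besides the shell and the picture viewer there is one more tool, called after "Emit:" as a command line: name --argument value ..., lists and objects as JSON in quotes. arm_command: Moves the arm, as the interface text tells. Its arguments: {"type":"object","properties":{"rows":{"type":"array","items":{"type":"number"}},"newtons":{"type":"number"}},"required":["rows"]}

```bash
mkdir -p pics; cat > h.py <<'E'
import numpy as np, cv2
from cell import manip
def snap(n,f):
    c=manip.camera(n); cv2.imwrite(f'pics/{f}.png',c['image']); np.savez(f'pics/{f}.npz',**{k:c[k] for k in c}); return c
def world(c):
    """HxWx3 world points from z_map"""
    h,w=c['z_map'].shape
    K=np.array([[c['fx'],0,c['cx']],[0,c['fy'],c['cy']],[0,0,1.]])
    u,v=np.meshgrid(np.arange(w),np.arange(h))
    p=cv2.undistortPoints(np.stack([u,v],-1).reshape(-1,1,2).astype(float),K,np.array(c['D'],float)).reshape(h,w,2)
    z=c['z_map'].astype(float)
    P=np.dstack([p[...,0]*z,p[...,1]*z,z]); T=np.array(c['pose'])
    W=P@T[:3,:3].T+T[:3,3]; W[z==0]=np.nan; return W
E
python3 - <<'E'
from h import *
s=manip.read_state(); print(s['clock'],s['eef_pos'],s['eef_rot'],s['finger_gap'])
for n in('top','side'): 
    c=snap(n,n+'0'); print(np.round(c['pose'],3).tolist(),c['fx'],c['D'])
E
```

```text
0.0 [192.00870277 515.13030576 215.88648127] [-3.14042914e+00 -1.10501898e-04  2.78478142e+00] 94.11402341266891
[[0.012, -0.977, 0.213, 371.584], [-1.0, -0.011, 0.008, -9.273], [-0.005, -0.213, -0.977, 1059.468], [0.0, 0.0, 0.0, 1.0]] 511.5223257844659 [-0.18059041  0.          0.          0.          0.        ]
[[-0.992, -0.084, 0.091, 489.664], [-0.124, 0.666, -0.736, 751.61], [0.001, -0.741, -0.671, 713.975], [0.0, 0.0, 0.0, 1.0]] 379.8494700535866 [-0.08566952  0.          0.          0.          0.        ]
```

View pics/top0.png

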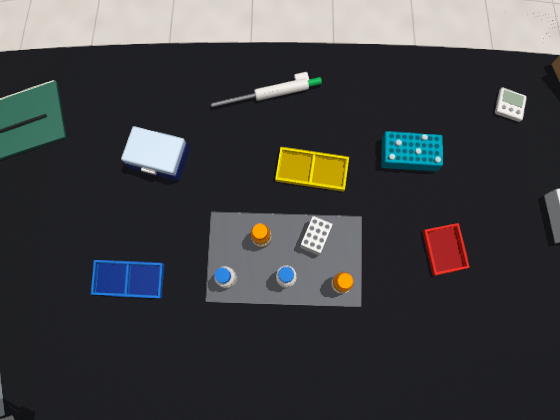

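View pics/side0.png

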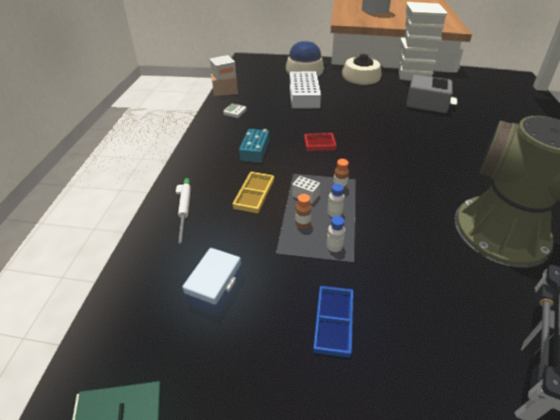

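The top view shows the blue tray at (127,279), yellow at (312,169) and red at (447,249). Blue caps are at (223,276) and (286,275), orange caps at (260,232) and (345,282). The block is at (316,235), rack at (412,151) and tip box at (155,152).

```bash
python3 - <<'E'
from h import *
c=dict(np.load('pics/top0.npz')); W=world(c); im=c['image']; hsv=cv2.cvtColor(im,cv2.COLOR_BGR2HSV)
def rect(name,m,box,zr):
    x0,y0,x1,y1=box; M=np.zeros(m.shape,bool); M[y0:y1,x0:x1]=1
    M&=m&(W[...,2]>zr[0])&(W[...,2]<zr[1])
    p=W[M]; r=cv2.minAreaRect(p[:,:2].astype(np.float32))
    print(name,len(p),'z',np.round(np.median(p[:,2]),1),'mean',np.round(p[:,:2].mean(0),1),'mid',np.round((p[:,:2].min(0)+p[:,:2].max(0))/2,1),'rect',np.round(r[0],1),np.round(r[1],1),round(r[2],1))
sat=hsv[...,1]>120; A=np.ones(sat.shape,bool)
for z in ((-20,40),(12,30)):
  rect('blue',sat,(80,250,175,310),z);rect('yel',sat,(265,140,360,200),z);rect('red',sat,(415,215,480,285),z)
rect('rack',A,(370,120,455,185),(20,80));rect('tip',A,(110,115,200,190),(30,90))
rect('block',A,(295,205,340,270),(38,60))
for n,b in dict(bufL=(205,255,242,300),bufR=(270,255,305,300),ambL=(240,212,280,255),ambR=(325,262,365,300)).items():
    rect(n,A,b,(85,105)); rect(n+'cap',sat,b,(85,105))
rect('mat',A,(200,205,370,310),(-5,10))
E
```

```text
blue 2602 z 4.9 mean [446.8 326.4] mid [447.3 329.8] rect [447.5 329.7] [160.  77.] 89.3
yel 2544 z 4.5 mean [688.5 -58.7] mid [691.1 -59.5] rect [690.8 -59. ] [153.1  83.9] 82.1
red 1816 z 4.3 mean [ 516.9 -341.4] mid [ 518.4 -344.1] rect [ 518.6 -344. ] [101.2  87.5] 11.5
blue 533 z 17.2 mean [446.8 325.3] mid [446.5 325.4] rect [446.5 325.5] [151.   73.3] 88.7
yel 521 z 16.9 mean [686.4 -59.1] mid [685.7 -58. ] rect [687.2 -58.3] [148.7  74.9] 81.8
red 366 z 16.8 mean [ 517.8 -340.4] mid [ 517.1 -341. ] rect [ 517.2 -340.2] [96.6 79. ] 11.0
rack 2018 z 44.3 mean [ 722.5 -270.1] mid [ 726.3 -273.2] rect [ 726.5 -273. ] [126.7  71.8] 87.7
tip 2329 z 64.3 mean [706.4 271.3] mid [711.6 275.1] rect [709.3 275.8] [120.6  85. ] 75.9
block 702 z 47.3 mean [538.6 -65.3] mid [538.5 -66.2] rect [539.4 -65.6] [44.2 64.4] 67.4
bufL 201 z 92.9 mean [452.2 115.8] mid [452.6 115.9] rect [452.6 115.9] [28.5 29. ] 1.9
bufLcap 183 z 92.9 mean [451.8 115.4] mid [451.7 115.9] rect [452.1 115.5] [28.5 26.7] 46.5
bufR 189 z 92.7 mean [455.8  -5.7] mid [455.3  -5.1] rect [455.3  -5.1] [26.8 28.4] 0.3
bufRcap 179 z 92.7 mean [455.4  -5.6] mid [455.3  -5.1] rect [455.2  -5.1] [26.8 28.3] 1.0
ambL 191 z 92.3 mean [536.6  46.1] mid [536.7  46. ] rect [537.2  46.3] [29.3 28.3] 26.2
ambLcap 191 z 92.3 mean [536.6  46.1] mid [536.7  46. ] rect [537.2  46.3] [29.3 28.3] 26.2
ambR 198 z 92.4 mean [ 444.1 -117.5] mid [ 444.  -117.8] rect [ 444.1 -117.7] [28.  28.3] 44.9
ambRcap 198 z 92.4 mean [ 444.1 -117.5] mid [ 444.  -117.8] rect [ 444.1 -117.7] [28.  28.3] 44.9
mat 15504 z 1.8 mean [ 4.988e+02 -3.000e-01] mid [500.2  -0.9] rect [500.5  -2.2] [220.3 361.3] 0.7
```

Emit:
arm_command --rows '[26, -40, 0, 0, 62, 26, -40, 0, 0, 62, 26, -40, 0, 0, 62, 26, -40, -10, 0, 62, 26, -40, -10, 0, 62]' --newtons 15

```text
clock: 0.72
eef_pos: [322.6, 313.9, 196.1]
eef_rot: [-3.142, 0.0, 2.785]
wrist_force: [0.5, 0.2, 0.4]
finger_gap: 62.0
```

Emit:
arm_command --rows '[26, -40, -10, 0, 62, 26, -40, -20, 0, 62, 26, -40, -20, 0, 62, 26, -40, -10, 0, 62, 26, -39, 0, 0, 62]'

```text
clock: 1.35
eef_pos: [452.3, 114.8, 135.5]
eef_rot: [-3.141, -0.001, 2.785]
wrist_force: [0.6, 0.5, 0.9]
finger_gap: 62.4
```

Emit:
arm_command --rows '[0, 0, 0, 0, 62, 0, 0, 0, 0, 62]'

```text
clock: 1.6
eef_pos: [451.7, 116.6, 136.2]
eef_rot: [-3.141, -0.001, 2.784]
wrist_force: [-0.7, -0.4, 1.2]
finger_gap: 62.5
```

Emit:
arm_command --rows '[0, 0, -35, 0, 62, 0, 0, -35, 0, 62, 0, 0, -23, 0, 62, 0, 0, 0, 0, 62, 0, 0, 0, 0, 30]'

```text
clock: 2.22
eef_pos: [452.3, 117.0, 44.4]
eef_rot: [3.141, 0.001, 2.786]
wrist_force: [-0.1, -0.5, -0.4]
finger_gap: 55.2
```

Emit:
arm_command --rows '[0, 0, 0, 0, 30, 0, 0, 0, 0, 30, 0, 0, 0, 0, 30]'

```text
clock: 2.6
eef_pos: [452.5, 116.5, 44.3]
eef_rot: [3.141, 0.001, 2.785]
wrist_force: [-0.8, 0.6, 7.4]
finger_gap: 39.5
```

Emit:
arm_command --rows '[0, 0, 10, 0, 30, 0, 0, 20, 0, 30, 0, 0, 20, 0, 30, 0, 0, 0, 0, 30]'

```text
clock: 3.1
eef_pos: [452.8, 116.5, 94.9]
eef_rot: [3.14, 0.002, 2.785]
wrist_force: [-0.1, -0.0, -1.6]
finger_gap: 39.4
```

```bash
python3 - <<'E'
from h import *
s=manip.read_state(); print(s['clock'],s['eef_pos'],s['finger_gap'],s['wrist_force'])
a=snap('top','t1')['image'];b=snap('wrist','w1')['image']
cv2.imwrite('pics/a1.png',cv2.resize(np.hstack([a,b]),(800,300)))
E
```

```text
3.1 [452.81958576 116.47625774  94.87220122] 39.3950611705082 [-0.13379642 -0.01300123 -1.58028245]
```

View pics/a1.png

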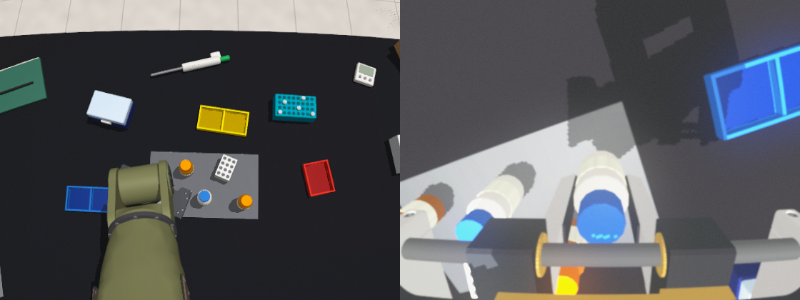

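The wrist view shows the bottle upright between the pads, with the blue tray clear ahead. I'll carry it to the far blue bay.

Emit:
arm_command --rows '[-1, 25, 0, 0, 30, -1, 45, 0, 0, 30, -1, 50, 0, 0, 30, -1, 50, 0, 0, 30, -1, 45, 0, 0, 30]'

```text
clock: 3.82
eef_pos: [446.4, 332.9, 92.3]
eef_rot: [-3.14, -0.001, 2.785]
wrist_force: [0.1, -1.0, -1.4]
finger_gap: 39.6
```

Emit:
arm_command --rows '[0, 30, 0, 0, 30, 0, 0, 0, 0, 30, 0, 0, -25, 0, 30, 0, 0, -15, 0, 30, 0, 0, -5, 0, 30]'

```text
clock: 4.45
eef_pos: [446.8, 360.5, 47.3]
eef_rot: [-3.14, -0.001, 2.784]
wrist_force: [0.2, 0.0, -0.7]
finger_gap: 39.5
```

Emit:
arm_command --rows '[0, 0, -3, 0, 30, 0, 0, 0, 0, 30]'

```text
clock: 4.7
eef_pos: [447.3, 361.3, 45.8]
eef_rot: [3.141, 0.0, 2.785]
wrist_force: [-0.4, -0.4, -1.6]
finger_gap: 39.2
```

Emit:
arm_command --rows '[0, 0, -1, 0, 30, 0, 0, 0, 0, 46, 0, 0, 0, 0, 60, 0, 0, 0, 0, 60]'

```text
clock: 5.2
eef_pos: [447.1, 361.4, 44.5]
eef_rot: [3.141, 0.0, 2.785]
wrist_force: [0.0, 1.0, -0.9]
finger_gap: 59.3
```

Emit:
arm_command --rows '[0, 0, 30, 0, 60, 0, 0, 35, 0, 60, 0, 0, 26, 0, 60, 1, -30, 0, 0, 62, 1, -50, 0, 0, 62]'

```text
clock: 5.82
eef_pos: [449.0, 281.1, 135.6]
eef_rot: [3.141, 0.0, 2.787]
wrist_force: [-0.7, -0.3, 0.2]
finger_gap: 62.2
```

Emit:
arm_command --rows '[1, -60, 0, 0, 62, 1, -60, 0, 0, 62, 1, -60, 0, 0, 62, 1, -57, 0, 0, 62, 1, -50, 0, 0, 62]'

```text
clock: 6.45
eef_pos: [453.9, -7.6, 135.7]
eef_rot: [3.141, 0.001, 2.784]
wrist_force: [0.8, 1.4, -1.2]
finger_gap: 62.0
```

Emit:
arm_command --rows '[1, 0, 0, 0, 62, 0, 0, 0, 0, 62]'

```text
clock: 6.7
eef_pos: [455.2, -5.3, 135.5]
eef_rot: [3.141, 0.0, 2.784]
wrist_force: [0.1, 0.0, -0.1]
finger_gap: 62.2
```

```bash
python3 - <<'E'
from h import *
a=snap('top','t2')['image'];b=snap('side','s2')['image']
cv2.imwrite('pics/a2.png',cv2.resize(np.hstack([a,b]),(800,300)))
E
```

```text
(no output)
```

View pics/a2.png

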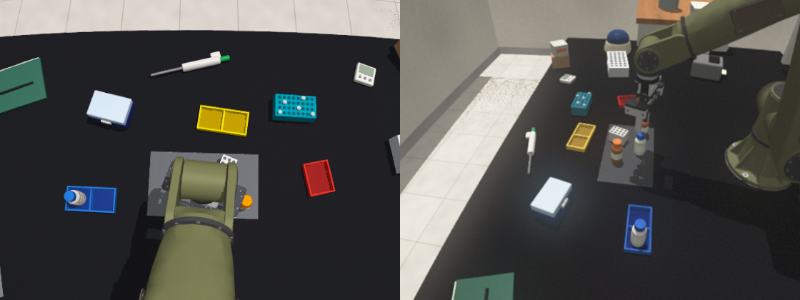

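The first bottle stands in the far bay (composite pixel (75,197)) and everything else is undisturbed. On to the second blue-capped bottle.

Emit:
arm_command --rows '[0, 0, -35, 0, 62, 0, 0, -35, 0, 62, 0, 0, -22, 0, 62, 0, 0, 0, 0, 62, 0, 0, 0, 0, 30]'

```text
clock: 7.42
eef_pos: [455.6, -5.1, 44.3]
eef_rot: [3.141, 0.001, 2.786]
wrist_force: [-0.6, 0.2, -0.0]
finger_gap: 55.2
```

Emit:
arm_command --rows '[0, 0, 0, 0, 30, 0, 0, 0, 0, 30, 0, 0, 0, 0, 30, 0, 0, 10, 0, 30, 0, 0, 20, 0, 30]'

```text
clock: 8.05
eef_pos: [454.7, -5.7, 73.9]
eef_rot: [-3.141, -0.001, 2.785]
wrist_force: [0.8, 0.1, -1.1]
finger_gap: 39.2
```

Emit:
arm_command --rows '[0, 0, 20, 0, 30, -1, 25, 0, 0, 30, -2, 45, 0, 0, 30, -2, 50, 0, 0, 30, -2, 50, 0, 0, 30]'

```text
clock: 8.68
eef_pos: [448.0, 165.8, 94.2]
eef_rot: [3.141, 0.001, 2.784]
wrist_force: [-0.2, -0.1, -1.4]
finger_gap: 39.7
```

Emit:
arm_command --rows '[-2, 50, 0, 0, 30, -1, 45, 0, 0, 30, 0, 30, 0, 0, 30, 0, 0, 0, 0, 30, 0, 0, 0, 0, 30]'

```text
clock: 9.3
eef_pos: [445.0, 288.7, 93.6]
eef_rot: [-3.141, -0.0, 2.785]
wrist_force: [0.2, -0.8, -0.7]
finger_gap: 39.2
```

Emit:
arm_command --rows '[0, 0, -25, 0, 30, 0, 0, -15, 0, 30, 0, 0, -6, 0, 30, 0, 0, -3, 0, 30, 0, 0, 0, 0, 30]'

```text
clock: 9.93
eef_pos: [445.5, 289.4, 45.1]
eef_rot: [3.141, 0.001, 2.785]
wrist_force: [0.0, -0.1, -0.9]
finger_gap: 39.7
```

Emit:
arm_command --rows '[0, 0, 0, 0, 46, 0, 0, 0, 0, 56, 0, 0, 0, 0, 56, 0, 0, 30, 0, 56, 0, 0, 35, 0, 56]'

```text
clock: 10.55
eef_pos: [444.8, 289.2, 109.8]
eef_rot: [-3.141, -0.001, 2.785]
wrist_force: [0.9, -0.1, -0.9]
finger_gap: 56.1
```

Emit:
arm_command --rows '[0, 0, 26, 0, 56, 12, -32, 0, 0, 62, 20, -53, 0, 0, 62, 20, -53, 0, 0, 62, 20, -53, 0, 0, 62]'

```text
clock: 11.18
eef_pos: [517.5, 96.7, 135.6]
eef_rot: [3.141, 0.0, 2.785]
wrist_force: [0.5, -0.0, -0.9]
finger_gap: 61.9
```

Emit:
arm_command --rows '[20, -52, 0, 0, 62, 0, 0, 0, 0, 62, 0, 0, 0, 0, 62]'

```text
clock: 11.55
eef_pos: [536.9, 46.7, 135.3]
eef_rot: [3.142, -0.0, 2.784]
wrist_force: [0.0, 0.3, -0.4]
finger_gap: 61.7
```

Emit:
arm_command --rows '[0, 0, -35, 0, 62, 0, 0, -35, 0, 62, 0, 0, -21, 0, 62, 0, 0, 0, 0, 62, 0, 0, 0, 0, 30]'

```text
clock: 12.18
eef_pos: [537.5, 47.1, 45.5]
eef_rot: [3.141, 0.001, 2.786]
wrist_force: [0.3, -0.3, 0.5]
finger_gap: 55.1
```

Emit:
arm_command --rows '[0, 0, 0, 0, 30, 0, 0, 0, 0, 30, 0, 0, 0, 0, 30, 0, 0, 10, 0, 30, 0, 0, 20, 0, 30]'

```text
clock: 12.8
eef_pos: [536.7, 46.3, 74.7]
eef_rot: [-3.141, -0.001, 2.785]
wrist_force: [-0.3, 0.1, -0.7]
finger_gap: 39.4
```

Emit:
arm_command --rows '[0, 0, 20, 0, 30, 20, -9, 0, 0, 30, 38, -17, 0, 0, 30, 40, -18, 0, 0, 30, 37, -17, 0, 0, 30]'

```text
clock: 13.42
eef_pos: [673.3, -15.4, 95.0]
eef_rot: [3.142, 0.0, 2.785]
wrist_force: [0.3, 0.5, -1.1]
finger_gap: 39.5
```

Emit:
arm_command --rows '[20, -9, 0, 0, 30, 0, 0, 0, 0, 30, 0, 0, 0, 0, 30]'

```text
clock: 13.8
eef_pos: [691.5, -23.3, 94.6]
eef_rot: [-3.142, -0.001, 2.785]
wrist_force: [0.0, -0.2, -1.1]
finger_gap: 40.2
```

```bash
python3 - <<'E'
from h import *
a=snap('side','s3')['image'];b=snap('wrist','w3')['image']
cv2.imwrite('pics/a3.png',cv2.resize(np.hstack([a,b]),(800,300)))
E
```

```text
(no output)
```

View pics/a3.png

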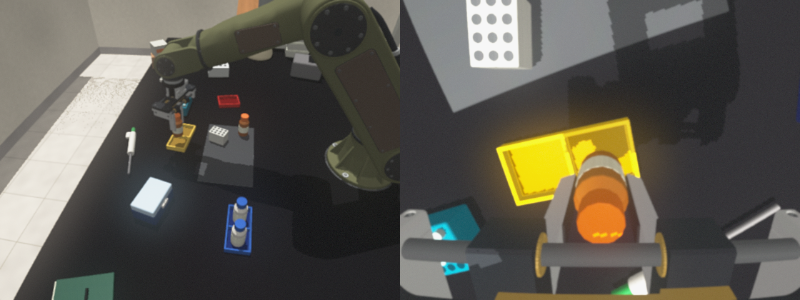

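Both blue bottles are in their bays, and the amber one hangs over its yellow bay.

Emit:
arm_command --rows '[0, 0, -25, 0, 30, 0, 0, -15, 0, 30, 0, 0, -6, 0, 30, 0, 0, -3, 0, 30, 0, 0, 0, 0, 30]'

```text
clock: 14.52
eef_pos: [692.5, -23.6, 46.4]
eef_rot: [3.141, 0.001, 2.785]
wrist_force: [0.4, 0.4, 2.3]
finger_gap: 40.0
```

Emit:
arm_command --rows '[0, 0, 0, 0, 46, 0, 0, 0, 0, 56, 0, 0, 0, 0, 56, 0, 0, 30, 0, 56, 0, 0, 35, 0, 56]'

```text
clock: 15.15
eef_pos: [691.8, -23.6, 110.7]
eef_rot: [-3.141, -0.001, 2.785]
wrist_force: [-0.6, -0.5, -0.4]
finger_gap: 56.0
```

Emit:
arm_command --rows '[0, 0, 20, 0, 56, -25, -7, 0, 0, 64, -40, -11, 0, 0, 66, -45, -13, 0, -2.2, 66, -42, -12, 0, 0, 66]'

```text
clock: 15.78
eef_pos: [538.4, -66.9, 130.0]
eef_rot: [-3.141, -0.001, 2.746]
wrist_force: [0.1, -0.5, 0.1]
finger_gap: 66.0
```

Emit:
arm_command --rows '[0, 0, 0, 0, 66, 0, 0, 0, 0, 66]'

```text
clock: 16.02
eef_pos: [540.7, -66.6, 130.6]
eef_rot: [3.141, 0.001, 2.746]
wrist_force: [-0.1, -0.1, 0.7]
finger_gap: 66.0
```

```bash
python3 - <<'E'
from h import *
c=snap('side','s4')
cv2.imwrite('pics/a4.png',cv2.resize(c['image'][60:300,170:450],(800,686)[:2])[:600])
W=world(c); hsv=cv2.cvtColor(c['image'],cv2.COLOR_BGR2HSV)
M=(abs(W[...,2]-47)<5)&(abs(W[...,0]-539)<45)&(abs(W[...,1]+65)<45)
if M.sum(): print(cv2.minAreaRect(W[M][:,:2].astype(np.float32)),M.sum())
E
```

```text
((539.4288940429688, -64.42384338378906), (46.516300201416016, 66.2317123413086), 66.97856903076172) 265
```

View pics/a4.png

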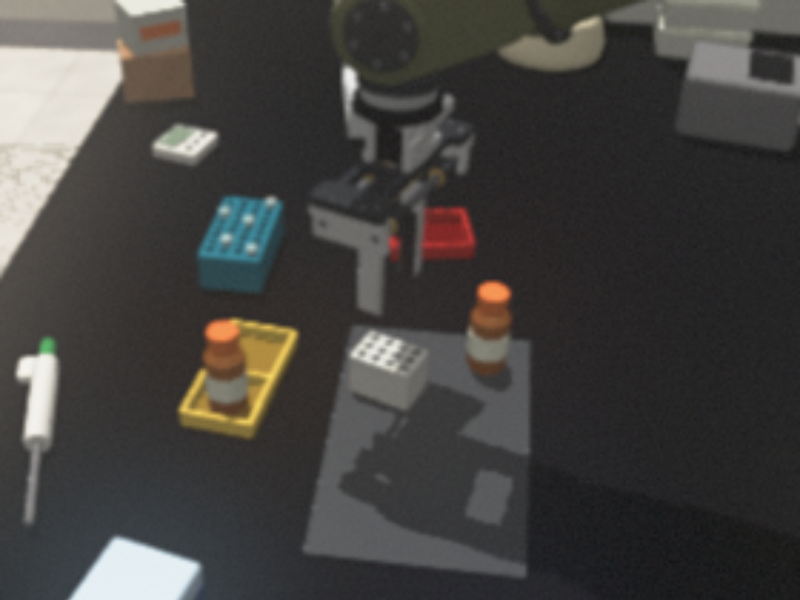

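The side view shows an amber bottle upright in the yellow bay, and block and fingers aligned. Block is at about (539.4,-65).

Emit:
arm_command --rows '[-1.5, 1.5, -35, 0, 66, 0, 0, -35, 0, 66, 0, 0, -22, 0, 66, 0, 0, -7.5, 0, 66, 0, 0, 0, 0, 66]' --newtons 35

```text
clock: 16.7
eef_pos: [539.0, -65.0, 30.9]
eef_rot: [-3.142, -0.0, 2.747]
wrist_force: [-0.7, 0.1, -0.0]
finger_gap: 66.2
```

Emit:
arm_command --rows '[0, 0, 0, 0, 36, 0, 0, 0, 0, 36, 0, 0, 0, 0, 36, 0, 0, 0, 0, 36, 0, 0, 5, 0, 36]'

```text
clock: 17.32
eef_pos: [538.2, -65.1, 35.7]
eef_rot: [-3.141, -0.001, 2.746]
wrist_force: [0.2, -0.4, -2.9]
finger_gap: 44.1
```

Emit:
arm_command --rows '[0, 0, 15, 0, 36, 0, 0, 20, 0, 36, 0, -20, 0, 0, 36, -2, -35, 0, 6, 36, -4, -40, 0, 7, 36]'

```text
clock: 17.95
eef_pos: [532.1, -161.8, 70.7]
eef_rot: [3.142, -0.001, 2.978]
wrist_force: [0.8, 0.0, -3.5]
finger_gap: 44.0
```

Emit:
arm_command --rows '[-4, -40, 0, 7, 36, -4, -40, 0, 7, 36, -4, -40, 0, 6.6, 36, -4, -35, 0, 0, 36, 0, -25, 0, 0, 36]'

```text
clock: 18.58
eef_pos: [515.3, -342.6, 70.4]
eef_rot: [3.141, -0.001, -2.952]
wrist_force: [1.2, 0.3, -3.8]
finger_gap: 43.9
```

Emit:
arm_command --rows '[0, 0, 0, 0, 36, 0, 0, 0, 0, 36]'

```text
clock: 18.82
eef_pos: [516.1, -340.0, 70.4]
eef_rot: [3.141, -0.001, -2.951]
wrist_force: [0.1, 0.1, -2.9]
finger_gap: 43.8
```

```bash
python3 - <<'E'
from h import *
s=manip.read_state(); print(s['joints'])
a=snap('side','s5')['image'];b=snap('wrist','w5')['image']
cv2.imwrite('pics/a5.png',cv2.resize(np.hstack([a,b]),(800,300)))
E
```

```text
[-6.41797930e-01  5.97188906e-01  1.45092040e+00  1.07258227e-04
  1.09457022e+00 -2.40362144e+00]
```

View pics/a5.png

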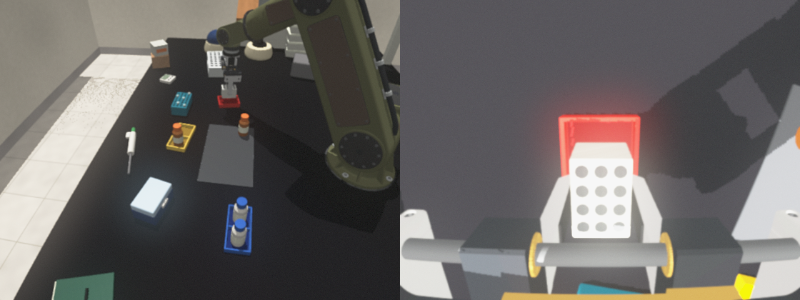

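The wrist view shows the block square to the red tray and above it. Lowering.

Emit:
arm_command --rows '[1, 0, -20, 0, 36, 0, 0, -12, 0, 36, 0, 0, -4, 0, 36, 0, 0, -2, 0, 36, 0, 0, 0, 0, 36]'

```text
clock: 19.55
eef_pos: [517.7, -340.2, 33.2]
eef_rot: [-3.141, 0.0, -2.95]
wrist_force: [0.2, -0.2, -4.1]
finger_gap: 43.8
```

Emit:
arm_command --rows '[0, 0, 0, 0, 48, 0, 0, 0, 0, 58, 0, 0, 0, 0, 58, 0, 0, 30, 0, 58, 0, 0, 40, 0, 58]' --newtons 15

```text
clock: 20.18
eef_pos: [517.2, -339.9, 103.1]
eef_rot: [3.14, -0.001, -2.95]
wrist_force: [0.3, -0.6, 0.7]
finger_gap: 58.3
```

Emit:
arm_command --rows '[0, 0, 33, 0, 58, -11, 35, 0, 0, 62, -15, 47, 0, -9.5, 62, -16, 50, 0, -9.5, 62, -16, 50, 0, 0, 62]'

```text
clock: 20.8
eef_pos: [458.9, -156.7, 136.1]
eef_rot: [-3.141, 0.001, 2.998]
wrist_force: [-0.1, -0.2, -0.6]
finger_gap: 61.8
```

Emit:
arm_command --rows '[-15, 40, 0, 0, 62, 0, 0, 0, 0, 62, 0, 0, 0, 0, 62]'

```text
clock: 21.18
eef_pos: [445.1, -118.6, 136.3]
eef_rot: [-3.141, 0.001, 3.001]
wrist_force: [0.8, -0.2, 0.9]
finger_gap: 62.0
```

```bash
python3 - <<'E'
from h import *
c=snap('side','s6');W=world(c); hsv=cv2.cvtColor(c['image'],cv2.COLOR_BGR2HSV)
M=(hsv[...,1]>120)&(hsv[...,0]<20)&(W[...,2]>85)&(W[...,2]<98)&(abs(W[...,0]-444)<40)&(abs(W[...,1]+117)<40)
print(M.sum(), W[M].mean(0) if M.any() else 0)
c=snap('top','t6')
cv2.imwrite('pics/a6.png',cv2.resize(np.hstack([c['image'],snap('wrist','w6')['image']]),(800,300)))
E
```

```text
71 [ 442.99135048 -112.94312994   91.78407225]
```

View pics/a6.png

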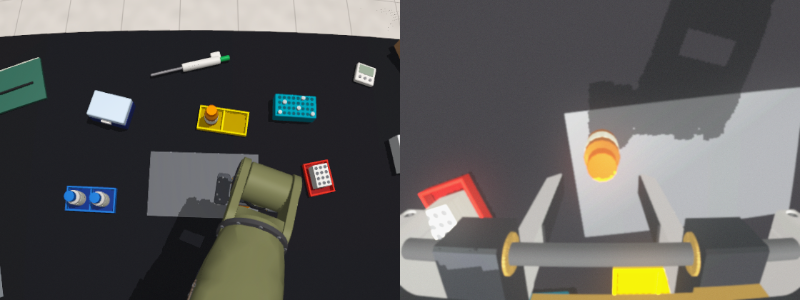

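The block sits in the red tray and the last amber bottle is centred between the fingers.

Emit:
arm_command --rows '[-1, 1, -35, 0, 62, 0, 0, -35, 0, 62, 0, 0, -22, 0, 62, 0, 0, 0, 0, 62, 0, 0, 0, 0, 30]'

```text
clock: 21.95
eef_pos: [444.1, -117.6, 44.7]
eef_rot: [-3.141, 0.001, 3.001]
wrist_force: [0.1, -0.3, 0.6]
finger_gap: 55.3
```

Emit:
arm_command --rows '[0, 0, 0, 0, 30, 0, 0, 0, 0, 30, 0, 0, 0, 0, 30, 0, 0, 10, 0, 30, 0, 0, 20, 0, 30]'

```text
clock: 22.58
eef_pos: [443.2, -117.0, 74.3]
eef_rot: [3.141, -0.001, 3.001]
wrist_force: [-0.2, 0.9, -0.8]
finger_gap: 40.1
```

Emit:
arm_command --rows '[0, 0, 20, 0, 30, 20, 2, 0, 0, 30, 40, 4, 0, 0, 30, 45, 5, 0, 0, 30, 45, 5, 0, 0, 30]'

```text
clock: 23.2
eef_pos: [594.9, -100.8, 94.6]
eef_rot: [3.142, 0.0, 3.001]
wrist_force: [-0.0, -0.9, -0.3]
finger_gap: 39.6
```

Emit:
arm_command --rows '[45, 4, 0, 0, 30, 30, 3, 0, 0, 30, 13, 1, 0, 0, 30, 0, 0, 0, 0, 30, 0, 0, 0, 0, 30]'

```text
clock: 23.82
eef_pos: [681.0, -93.2, 94.2]
eef_rot: [-3.142, -0.0, 3.001]
wrist_force: [0.1, 0.4, -0.8]
finger_gap: 39.9
```

Emit:
arm_command --rows '[1, -1, -25, 0, 30, 0, 0, -15, 0, 30, 0, 0, -6, 0, 30, 0, 0, -3, 0, 30, 0, 0, 0, 0, 30]'

```text
clock: 24.45
eef_pos: [682.9, -94.2, 45.8]
eef_rot: [-3.142, 0.001, 3.001]
wrist_force: [0.4, 0.5, -0.7]
finger_gap: 39.7
```

Emit:
arm_command --rows '[0, 0, 0, 0, 46, 0, 0, 0, 0, 54, 0, 0, 0, 0, 54, 0, 0, 30, 0, 54, 0, 0, 35, 0, 54]'

```text
clock: 25.08
eef_pos: [682.3, -94.1, 110.2]
eef_rot: [3.142, -0.001, 3.001]
wrist_force: [0.2, -0.4, 0.5]
finger_gap: 54.1
```

Emit:
arm_command --rows '[0, 0, 40, 0, 54, -40, 0, 10, 0, 54, -60, 0, 0, 0, 54, -60, 0, 0, 0, 54, -60, 0, 0, 0, 54]'

```text
clock: 25.7
eef_pos: [460.6, -94.0, 160.0]
eef_rot: [-3.141, 0.001, 3.001]
wrist_force: [1.2, -0.4, 0.7]
finger_gap: 54.0
```

Emit:
arm_command --rows '[-60, 0, 0, 0, 54, 0, 0, 0, 0, 54, 0, 0, 0, 0, 54]'

```text
clock: 26.08
eef_pos: [403.5, -94.4, 160.6]
eef_rot: [-3.141, 0.002, 3.001]
wrist_force: [-0.4, -0.2, -0.1]
finger_gap: 54.0
```

```bash
python3 - <<'E'
from h import *
a=snap('top','t7');b=snap('side','s7')
cv2.imwrite('pics/a7.png',cv2.resize(np.hstack([a['image'],b['image']]),(800,300)))
c=a;W=world(c);S=cv2.cvtColor(c['image'],cv2.COLOR_BGR2HSV)[...,1]>120
def mid(m,cx,cy,z0,z1,r=28):
    M=m&(W[...,2]>z0)&(W[...,2]<z1)&(np.hypot(W[...,0]-cx,W[...,1]-cy)<r); p=W[M]
    return len(p),np.round(p.mean(0),1) if len(p) else 0
A=S|True
T=dict(blue=(446.5,325.4,-1.3),yel=(687,-58.4,-8.2),red=(517.3,-340.3,11))
def loc(t,p):
    x,y,a=T[t];a=np.radians(a);d=np.array([p[0]-x,p[1]-y]);return np.round([d@[np.cos(a),np.sin(a)],d@[-np.sin(a),np.cos(a)]],1)
for t,g in(('blue',(447,361)),('blue',(446,289)),('yel',(692,-23)),('yel',(682,-94))):
    n,p=mid(A,*g,84,105); print(t,n,p,loc(t,p))
n,p=mid(A,517,-340,40,60,50);print('red',n,p,loc('red',p))
c0=dict(np.load('pics/top0.npz'))
for n,g,z in(('rack',(726,-273),20),('tip',(710,275),30)):
    W=world(c0);q=mid(A,*g,z,90,75);W=world(a);print(n,q,mid(A,*g,z,90,75))
E
```

```text
blue 194 [447.2 360.3  93. ] [-0.1 34.9]
blue 204 [445.8 288.5  93.2] [  0.1 -36.9]
yel 181 [691.3 -22.7  93.1] [-0.8 35.9]
yel 183 [681.  -93.3  92.9] [ -1.  -35.4]
red 691 [ 519.7 -337.9   48.1] [2.8 1.9]
rack (2018, array([ 722.5, -270.1,   43.3])) (2019, array([ 722.6, -270.1,   43.3]))
tip (2329, array([706.4, 271.3,  61.5])) (2331, array([706.4, 271.5,  61.4]))
```

View pics/a7.png

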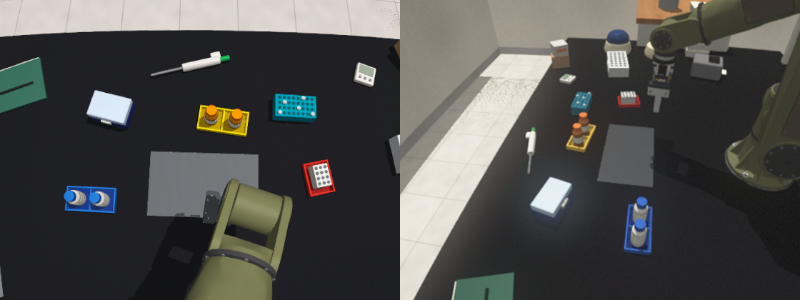

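The pictures show everything in its tray and upright. Heights are right, offsets are under 3 mm, and the rack and tip box haven't moved.

```bash
python3 -c "
from cell import manip
print(manip.sign_off())"
```

```text
the job is handed in; nothing more can be done
None
```

The mat is clear and the job is handed in, at about 26 s on the robot's clock. No verdict is reported. The two blue-capped bottles are in the blue tray, the two amber ones in the yellow tray, and the heating block is in the red tray.

My last checks from the top camera:
- **Bottles:** all four stand within about 1.5 mm of their bay centres. Cap tops read about 93 mm, which fits bottles on the tray floor; they look upright in both the top and side views, though I did not compute tilt angles.
- **Heating block:** it is about 3 mm off the red tray's centre, with its top at 48 mm, as expected for lying flat on the floor.
- **Tube rack and tip box:** neither moved by more than 0.2 mm.
- **Robot:** the gripper was raised clear, touching nothing.

No final check failed. One reading disagreed along the way: the side camera put the last amber bottle about 5 mm off in y, because it saw only one side of the cap. I kept the top-camera position, and the wrist picture confirmed the bottle was centred before I gripped it.

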